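# Proof-pull a lanyard stud with a pull gauge

### The arm

A 6-joint arm with a two-finger parallel gripper is mounted at the origin on a cart in front of the work surface, level with it; the furniture and walls round the work are solid. World frame = base frame: x ahead of the robot, y to its left, z up, the work surface at z = 0. Lengths are in m, angles in degrees, forces in N, time in s.
With the tool pointing down it reaches from about 0.35 to 0.875 m from the base axis. Payload 4.2 kg.
Tool frame: the origin (TCP) lies midway between the tips of the shut fingers; the grasp point (between the pads) lies 19 mm behind it; z points along the fingers, y is the line along which they close (so a half turn about z gives the same grasp; the last joint's range is limited). The gripper opens to 87 mm and grips with 3 to 60 N. Pads are 19 mm wide; open, the fingers measure 117 mm over their backs; the gripper's body (75 mm by 190 mm) begins 51 mm behind the grasp point.
Start: joints at [-56.287, 22.042, 0.453, 0, -68.411, -14.817], TCP at [0.202, -0.591, 0.223] pointing down, gripper open.
Joint ranges: [-179.83, 179.83], [-69.29, 118.12], [-61.27, 80.66], [-181.25, 117.63], [-171.15, -9.14], [-177.46, 177.46]. Speed limits (degrees/s): [159.86, 159.86, 180, 180, 180, 180].

### API

Orientations are given as a 3x3 rotation matrix whose columns are the frame's x, y, z axes.
In Python, from station import sense, capture, camera_params, finish_job gives the robot as it stands.
- The arm moves only by the tool drive_tool, never from a script. Its argument "rows" is a list of rows, each an object of numbers: "tx", "ty", "tz": the shift along the tool's x, y, z in cm; "ax", "ay", "az": the turn, a rotation vector about the tool's x, y, z in rad; "claw": the finger opening in cm, from 0 to 8.7. In form: [{"tx": .., "ty": .., "tz": .., "ax": .., "ay": .., "az": .., "claw": ..}, ...]. A call has 1 to 10 rows; each row shifts and turns the commanded pose from where the row before left it, along the tool's axes as they then stand; what a row does not reach is not made up. A row lasts 1/12 s, in which the tool goes at most 41.7 mm and 7.16 degrees, less where a joint would pass 70% of its speed; a pose out of reach is approached as far as the arm can. A call with a gripper value outside its range is refused whole. The fingers move at their own pace and stop on an object; the grip force is fixed at half the most. Time passes only in rows, so rows that do not move let the fingers close. It gives the time, the measured TCP pose, the force, the opening and the grip force at its end, in the units of the state.
- sense(): the state, without advancing time (a new reading comes with each control period).
- capture(name): name is "scene" or "top" or "wrist"; returns (picture, depth): 480x640x3 uint8, red, green, blue; 480x640 float32, m along the optical axis (not along the pixel's ray), 0 where there is no reading.
- camera_params(name): a dict with "intrinsics" (3x3 intrinsics, pixels), "R" (3x3) and "t" (3): a world point X has camera coordinates R X + t; the wrist camera has in their place "tool_from_camera" (4x4, takes a point from camera to tool coordinates, whose origin is the TCP and whose axes are the flange's). Camera axes: x right, y down, z forward; pixel columns grow to the right and rows downward; lengths in m; the calibration is good to about 2 mm. A picture is of the moment at which its call begins: read the wrist's pose just before it. camera_params takes no time and is no camera call.
- finish_job(): hands the job in; it is judged then, once.
The state is a dict: "time_s": time; "joints": joint angles; "joint_velocities": joint speeds; "effort": joint torques, N m; "tcp_pos": TCP position; "ee_rot": TCP orientation; "wrist_force": force on the tool from outside, world axes, zero at the start; "moment": the same for the moment, N m; "gripper_width": opening from 0.0 (shut) to 1.0 (fully open); "gripper_force": force on a finger pad.
Only numpy, scipy, OpenCV 4.12 (cv2) and the standard library are available. Lean on these libraries where they do the work, as an engineer would, in place of code of your own. Each camera call takes 0.05 s, during which the arm holds its last target. There are 200 camera calls.

### The job

Proof-load the mushroom-headed stud on the test base: pick up the larger of the two pull gauges by its barrel, lower the eye of its sprung rod over the stud, and pull the gauge level along the scribed line, towards the long end of the base, until the barrel's mouth stands in the middle of the broad groove on the rod. Never pull on past that groove, and leave the small gauge and the other things on the bench where they are. Finish while still gripping the gauge and holding that pull on the stud.

Things in the scene. Friction and masses are not known exactly. Their poses are not given: they have to be found in the camera images.
- gauge_barrel (a point): Centre of the barrel of the larger pull gauge, a loose tool of about 0.2 kg that lies flat on the bench. Barrel: plain aluminium bar with black end caps, 100 mm long (own x), 26 mm wide over the flats (y), 30 mm high (z), so this point lies 15 mm above its underside, on the rod's axis. Own x points from the barrel to the eye; own z up. The barrel's mouth, where the rod comes out, is 50 mm ahead (+x) of this point. A 12 mm wire loop sticks out behind.
- gauge_eye (a point): Centre of the hole of the eye at the end of the larger gauge's rod: a flat closed steel ring, outer diameter 36 mm, hole 24 mm, 6 mm thick, its hole's axis along own z (upright as the gauge lies). It lies on the barrel's axis, 84 mm ahead of gauge_barrel when the rod is home; axes as gauge_barrel. The rod is 10 mm thick; 16 mm of it show between mouth and ring when home.
- rod (a joint): How far the larger gauge's rod is drawn out of its barrel, m: 0 home, stop at 0.048. An inner spring pulls it home with 3 N at 0 and 300 N/m more (12 N at 0.030). The broad dark groove on the rod is 8 mm long and hidden at rest; the mouth stands in its middle at 0.030 (groove's front edge at 0.026, rear edge at 0.034).
- anchor: Fixed test base: grey steel plate 125 x 88 x 10 mm with an aluminium bracket block (50 x 52 mm, its top 42 mm above the bench) screwed on it, and a steel stud riveted upright in the bracket. Origin: on the bench surface under the stud's axis. Own z up; the plate runs from 37.5 mm behind the stud (+x) to 87.5 mm in front of it (-x, the long end, with the scribed line along the middle). The pull is along own -x.
- stud (a point): Middle of the stud's shank, on its axis, 58 mm above the bench. Shank 10 mm in diameter, free from 44 mm to 70 mm above the bench; above it the mushroom head, 15 mm in diameter, top at 78 mm. Axes as anchor.
- small_gauge_barrel (a point): Centre of the barrel of the small pull gauge (74 x 18 x 20 mm, eye 21 mm outside with a 13 mm hole, which does not pass the stud's head), otherwise alike; loose, not to be used. Own x points to its eye.
- screwdriver: Bystander: loose screwdriver with red handle, 165 mm long, 21 mm thick; origin at its middle, underneath.
- marker: Bystander: loose black marker, 136 mm long, 13 mm thick; origin at its middle, underneath.
- bottle: Bystander: loose yellow squeeze bottle with nozzle, 38 mm across, 99 mm high; origin under its centre.
- board: Bystander: loose small display board, 94 x 49 x 6 mm; origin under its centre.

How it is judged:
By the outcome, as a careful person would: the job done as asked, in the order asked, and still so for the second after the job is handed in, while the arm keeps its last pose, push and grip.
It also fails if it takes over 54 s, if anything falls off the work surface, if the arm or the gripper's body presses on something with over 40 N, if the wrist force passes 120 N, or if a joint passes its speed limit or range.

## Working session

There is one attempt and no reset: what is moved stays moved. The work goes in short steps, Python scripts to look and compute and a tool call to move; the robot and the scene stay as the last step left them, time stands still between calls to the robot, and variables do not carry over. Pictures are saved under pics/ and viewed, at most 10 in all, crops included, and the job is handed in when it is done.

Besides the shell and the picture viewer there is one more tool, called after "Call:" as name(argument=value, ...), one argument or row to a line, values as JSON. drive_tool: Moves the arm, as the interface text tells. Its arguments: {"type":"object","properties":{"rows":{"type":"array"}},"required":["rows"]}

```bash
mkdir -p pics; ls; python3 - <<'E'
from station import *
import cv2,numpy as np
s=sense();print(s['time_s'],s['tcp_pos'],s['ee_rot'],s['gripper_width'])
for n in ['top','scene']:
    p,d=capture(n);cv2.imwrite(f'pics/{n}0.png',p[:,:,::-1]);np.savez(f'{n}0.npz',p=p,d=d)
    c=camera_params(n);print(n,c)
print(camera_params('wrist'))
E
```

```text
pics
0.0 [ 0.20221444 -0.5907559   0.22147052] [[-9.46187822e-01 -3.23617050e-01 -7.81240762e-04]
 [-3.23617979e-01  9.46185721e-01  1.99599434e-03]
 [ 9.32610531e-05  2.14140910e-03 -9.99997703e-01]] 0.9998494889838487
top {'intrinsics': array([[614.81150907,   0.        , 325.39865657],
       [  0.        , 614.81150907, 239.23948028],
       [  0.        ,   0.        ,   1.        ]]), 'R': array([[-0.02934399, -0.99953232, -0.00860628],
       [-0.98444552,  0.03039102, -0.17304161],
       [ 0.17322224,  0.00339468, -0.98487691]]), 't': array([-0.07199379,  0.59642299,  1.54058506])}
scene {'intrinsics': array([[565.39562051,   0.        , 311.37557961],
       [  0.        , 565.39562051, 235.75169948],
       [  0.        ,   0.        ,   1.        ]]), 'R': array([[-0.51475455, -0.85733712, -0.00090016],
       [-0.56701953,  0.34123185, -0.74969973],
       [ 0.64305257, -0.38540094, -0.66177754]]), 't': array([0.24260169, 0.38653856, 1.09410148])}
{'intrinsics': array([[366.02370257,   0.        , 315.50091148],
       [  0.        , 366.02370257, 237.53994197],
       [  0.        ,   0.        ,   1.        ]]), 'tool_from_camera': array([[ 5.63292852e-04, -9.53651558e-01, -3.00912595e-01,
         8.39408388e-02],
       [ 9.99999774e-01,  6.47848245e-04, -1.81211302e-04,
        -2.17879860e-04],
       [ 3.67758136e-04, -3.00912424e-01,  9.53651707e-01,
        -1.61536422e-01],
       [ 0.00000000e+00,  0.00000000e+00,  0.00000000e+00,
         1.00000000e+00]])}
```

View pics/top0.png

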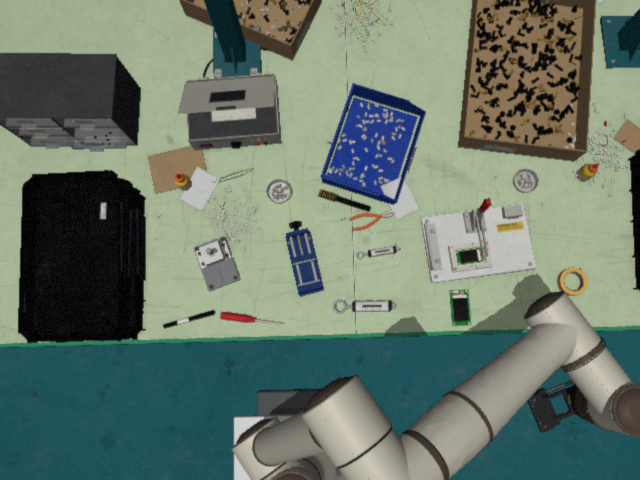

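View pics/scene0.png

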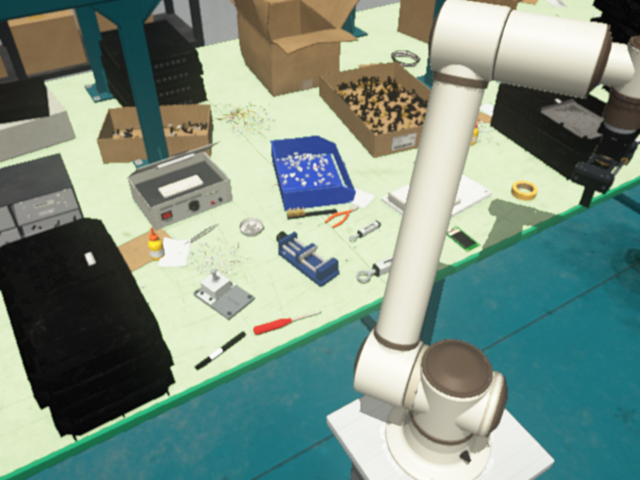

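The top view shows the big gauge with its eye at (341,306) and barrel around (373,306). The small gauge is at (380,252) and the base at (217,262), with the bracket and stud near (211,250) and the long end pointing to the lower right. The marker and screwdriver are at (190,320) and (250,319), and the vise is at (305,262).

```bash
cat > h.py <<'E'
from station import *
import cv2,numpy as np
def ray(n,uv,s=None):
    c=camera_params(n);q=np.linalg.inv(c['intrinsics'])@[uv[0],uv[1],1]
    if n=='wrist':
        T=c['tool_from_camera'];R=np.array(s['ee_rot'])
        return R@T[:3,3]+s['tcp_pos'],R@T[:3,:3]@q
    return -c['R'].T@c['t'],c['R'].T@q
def onz(n,uv,z,s=None):
    o,d=ray(n,uv,s);return o+d*(z-o[2])/d[2]
E
python3 - <<'E'
from h import *
for nm,uv,z in [('eye',(341,306),.015),('barL',(352,306),.015),('barR',(392,306),.015),('brkt',(212,250),.042),('longend',(230,282),.01),('farend',(207,240),.01),('vise',(305,262),.03),('small',(382,252),.01),('marker',(190,320),0),('sd',(250,319),.01),('viseTip',(295,225),.03)]:
    print(nm,onz('top',uv,z).round(3))
d=np.load('top0.npz')
p=d['p'][190:340,150:420];cv2.imwrite('pics/c1.png',cv2.resize(p[:,:,::-1],None,fx=2.9,fy=2.9,interpolation=cv2.INTER_CUBIC)[:600,:800])
c=camera_params('top')
def h(u,v):
    o,r=ray('top',(u,v));return (o+r*d['d'][v,u])[2].round(3)
print('heights vise',h(295,240),h(305,262),h(312,280),h(294,225),'eye',h(373,306),h(212,250),h(211,246))
E
```

```text
eye [ 0.423 -0.125  0.015]
barL [ 0.422 -0.154  0.015]
barR [ 0.419 -0.258  0.015]
brkt [0.576 0.206 0.042]
longend [0.495 0.164 0.01 ]
farend [0.609 0.225 0.01 ]
vise [ 0.539 -0.035  0.03 ]
small [ 0.562 -0.239  0.01 ]
marker [0.399 0.271 0.   ]
sd [0.397 0.113 0.01 ]
viseTip [ 0.638 -0.011  0.03 ]
heights vise 0.012 0.043 0.011 0.04 eye 0.03 0.041 0.047
```

View pics/c1.png

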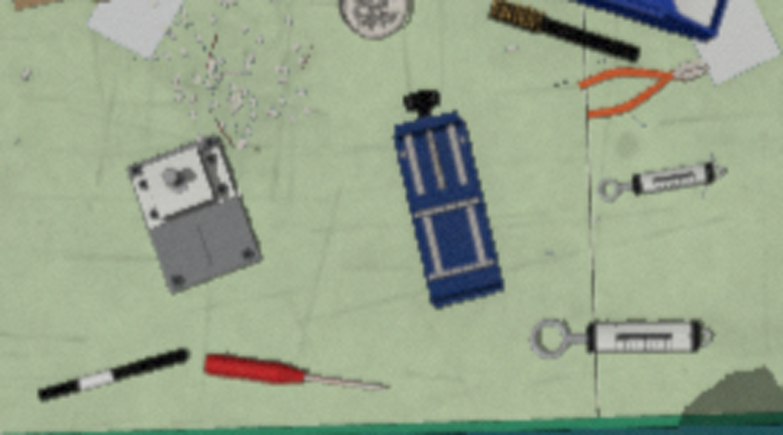

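The crop shows the base at (195,215) with its mushroom head at (179,178) and scribed line running to the lower right. The big gauge's eye is at (549,337) and its barrel spans x 590–705. I'll move above the gauge.

Call:
drive_tool(
  rows=[
    {"tx": -2.4,"ty": 2.1,"claw": 8.7},
    {"tx": -2.4,"ty": 2.1,"claw": 8.7},
    {"tx": -2.4,"ty": 2.1,"claw": 8.7},
    {"tx": -2.4,"ty": 2.1,"claw": 8.7},
    {"tx": -2.4,"ty": 2.1,"claw": 8.7},
    {"tx": -2.4,"ty": 2.1,"claw": 8.7},
    {"tx": -2.4,"ty": 2.1,"claw": 8.7},
    {"tx": -2.4,"ty": 2.1,"claw": 8.7},
    {"tx": -2.4,"ty": 2.1,"claw": 8.7},
    {"tx": -2.4,"ty": 2.1,"claw": 8.7},
  ],
)

```text
invalid input at $.rows[0]: expected keys tx, ty, tz, ax, ay, az, claw
```

Call:
drive_tool(
  rows=[
    {"tx": -2.2,"ty": 2.1,"claw": 8.7},
    {"tx": -2.2,"ty": 2.1,"claw": 8.7},
    {"tx": -2.2,"ty": 2.1,"claw": 8.7},
    {"tx": -2.2,"ty": 2.1,"claw": 8.7},
    {"az": -0.12,"claw": 8.7},
    {"az": -0.12,"claw": 8.7},
    {"az": -0.12,"claw": 8.7},
    {"az": -0.12,"claw": 8.7},
    {"az": -0.12,"claw": 8.7},
    {"az": -0.12,"claw": 8.7},
  ],
)

```text
invalid input at $.rows[0]: expected keys tx, ty, tz, ax, ay, az, claw
```

Call:
drive_tool(
  rows=[
    {"az": -0.12,"claw": 8.7},
    {"az": -0.12,"claw": 8.7},
    {"az": -0.12,"claw": 8.7},
    {"az": -0.12,"claw": 8.7},
    {"claw": 8.7},
    {"claw": 8.7},
    {"claw": 8.7},
  ],
)

```text
invalid input at $.rows[0]: expected keys tx, ty, tz, ax, ay, az, claw
```

```bash
python3 - <<'E'
from h import *
s=sense();print(s['time_s'],s['tcp_pos'],np.array(s['ee_rot']).round(4),s['joints'],s['wrist_force'])
p,d=capture('wrist');cv2.imwrite('pics/w1.png',p[:,:,::-1]);np.savez('w1.npz',p=p,d=d,pos=s['tcp_pos'],R=s['ee_rot'])
E
```

```text
0.1 [ 0.202245   -0.59081443  0.22156516] [[-9.462e-01 -3.237e-01 -8.000e-04]
 [-3.237e-01  9.462e-01  1.800e-03]
 [ 1.000e-04  2.000e-03 -1.000e+00]] [-5.62876563e+01  2.20877729e+01  3.88659714e-01 -2.38031186e-02
 -6.84117096e+01 -1.48165905e+01] [ 0.2681401 -0.1427437  0.254585 ]
```

View pics/w1.png

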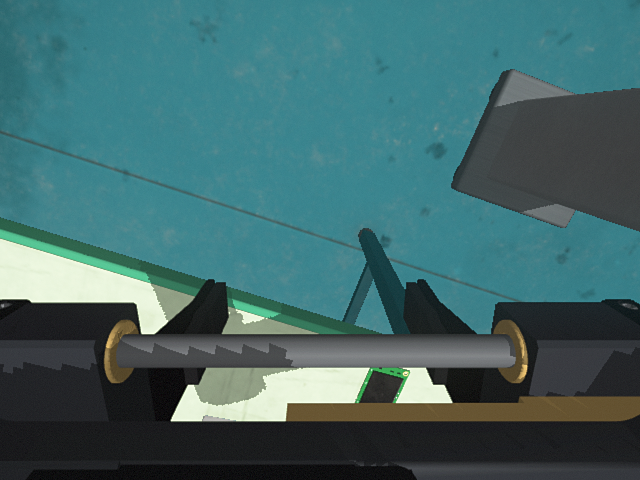

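That move was refused because every key is required. The wrist view shows the fingers at (205,330) and (425,330), with everything on the tool −x side hidden. I'll grip with tool x pointing towards the eye, so the camera looks down on the eye and rod.

Call:
drive_tool(
  rows=[
    {"tx": -2.4,"ty": 2.1,"tz": 0,"ax": 0,"ay": 0,"az": 0,"claw": 8.7},
    {"tx": -2.4,"ty": 2.1,"tz": 0,"ax": 0,"ay": 0,"az": 0,"claw": 8.7},
    {"tx": -2.4,"ty": 2.1,"tz": 0,"ax": 0,"ay": 0,"az": 0,"claw": 8.7},
    {"tx": -2.4,"ty": 2.1,"tz": 0,"ax": 0,"ay": 0,"az": 0,"claw": 8.7},
    {"tx": -2.4,"ty": 2.1,"tz": 0,"ax": 0,"ay": 0,"az": 0,"claw": 8.7},
    {"tx": -2.4,"ty": 2.1,"tz": 0,"ax": 0,"ay": 0,"az": 0,"claw": 8.7},
    {"tx": -2.4,"ty": 2.1,"tz": 0,"ax": 0,"ay": 0,"az": 0,"claw": 8.7},
    {"tx": -2.4,"ty": 2.1,"tz": 0,"ax": 0,"ay": 0,"az": 0,"claw": 8.7},
    {"tx": -2.4,"ty": 2.1,"tz": 0,"ax": 0,"ay": 0,"az": 0,"claw": 8.7},
    {"tx": -2.4,"ty": 2.1,"tz": 0,"ax": 0,"ay": 0,"az": 0,"claw": 8.7},
  ],
)

```text
time_s: 0.98
tcp_pos: [0.3618, -0.3133, 0.2224]
ee_rot: [[-0.946, -0.324, -0.0], [-0.324, 0.946, 0.0], [0.0, 0.0, -1.0]]
wrist_force: [0.3, -0.4, -0.3]
gripper_width: 1.001
gripper_force: 0.0
```

Call:
drive_tool(
  rows=[
    {"tx": -2.2,"ty": 2.1,"tz": 0,"ax": 0,"ay": 0,"az": 0,"claw": 8.7},
    {"tx": -2.2,"ty": 2.1,"tz": 0,"ax": 0,"ay": 0,"az": 0,"claw": 8.7},
    {"tx": -2.2,"ty": 2.1,"tz": 0,"ax": 0,"ay": 0,"az": 0,"claw": 8.7},
    {"tx": -2.2,"ty": 2.1,"tz": 0,"ax": 0,"ay": 0,"az": 0,"claw": 8.7},
    {"tx": 0,"ty": 0,"tz": 0,"ax": 0,"ay": 0,"az": 0.12,"claw": 8.7},
    {"tx": 0,"ty": 0,"tz": 0,"ax": 0,"ay": 0,"az": 0.12,"claw": 8.7},
    {"tx": 0,"ty": 0,"tz": 0,"ax": 0,"ay": 0,"az": 0.12,"claw": 8.7},
    {"tx": 0,"ty": 0,"tz": 0,"ax": 0,"ay": 0,"az": 0.12,"claw": 8.7},
    {"tx": 0,"ty": 0,"tz": 0,"ax": 0,"ay": 0,"az": 0.12,"claw": 8.7},
    {"tx": 0,"ty": 0,"tz": 0,"ax": 0,"ay": 0,"az": 0.12,"claw": 8.7},
  ],
)

```text
time_s: 1.82
tcp_pos: [0.4173, -0.2067, 0.2223]
ee_rot: [[-0.923, 0.386, -0.001], [0.386, 0.923, 0.0], [0.001, 0.0, -1.0]]
wrist_force: [-0.3, -0.0, 0.4]
gripper_width: 1.004
gripper_force: 0.0
```

```bash
python3 - <<'E'
from h import *
s=sense();print(s['time_s'],s['tcp_pos'],np.array(s['ee_rot']).round(4),s['joints'],s['wrist_force'])
E
```

```text
1.8167 [ 0.41730831 -0.20672911  0.2223058 ] [[-9.226e-01  3.858e-01 -5.000e-04]
 [ 3.858e-01  9.226e-01  3.000e-04]
 [ 6.000e-04  1.000e-04 -1.000e+00]] [-6.29379512e+00  6.37150432e+00 -2.08903985e+01 -1.36671887e-02
 -6.27686263e+01 -1.06391359e+02] [-0.32553439 -0.01195887  0.36042756]
```

Call:
drive_tool(
  rows=[
    {"tx": 0,"ty": 0,"tz": 0,"ax": 0,"ay": 0,"az": 0.12,"claw": 8.7},
    {"tx": 0,"ty": 0,"tz": 0,"ax": 0,"ay": 0,"az": 0.12,"claw": 8.7},
    {"tx": 0,"ty": 0,"tz": 0,"ax": 0,"ay": 0,"az": 0.12,"claw": 8.7},
    {"tx": 0,"ty": 0,"tz": 0,"ax": 0,"ay": 0,"az": 0.12,"claw": 8.7},
    {"tx": 0,"ty": 0,"tz": 0,"ax": 0,"ay": 0,"az": 0.12,"claw": 8.7},
    {"tx": 0,"ty": 0,"tz": 0,"ax": 0,"ay": 0,"az": 0.12,"claw": 8.7},
    {"tx": 0,"ty": 0,"tz": 0,"ax": 0,"ay": 0,"az": 0.12,"claw": 8.7},
    {"tx": 0,"ty": 0,"tz": 0,"ax": 0,"ay": 0,"az": 0.12,"claw": 8.7},
    {"tx": 0,"ty": 0,"tz": 0,"ax": 0,"ay": 0,"az": 0.1,"claw": 8.7},
    {"tx": 0,"ty": 0,"tz": 0,"ax": 0,"ay": 0,"az": 0,"claw": 8.7},
  ],
)

```text
time_s: 2.65
tcp_pos: [0.4173, -0.2068, 0.2223]
ee_rot: [[-0.119, 0.993, -0.0], [0.993, 0.119, 0.0], [0.0, -0.0, -1.0]]
wrist_force: [0.4, 0.5, 0.6]
gripper_width: 0.997
gripper_force: 0.0
```

```bash
python3 - <<'E'
from h import *
s=sense();print(s['time_s'],s['tcp_pos'],np.array(s['ee_rot']).round(4),s['joints'],s['wrist_force'])
p,d=capture('wrist');cv2.imwrite('pics/w2.png',p[:,:,::-1]);np.savez('w2.npz',p=p,d=d,pos=s['tcp_pos'],R=s['ee_rot'])
E
```

```text
2.65 [ 0.41731344 -0.20684262  0.22234843] [[-1.185e-01  9.929e-01 -4.000e-04]
 [ 9.929e-01  1.185e-01  2.000e-04]
 [ 3.000e-04 -4.000e-04 -1.000e+00]] [-6.30721251e+00  6.37217581e+00 -2.08838795e+01 -1.16026818e-02
 -6.27696078e+01 -1.66879565e+02] [0.38873565 0.5097503  0.63424977]
```

View pics/w2.png

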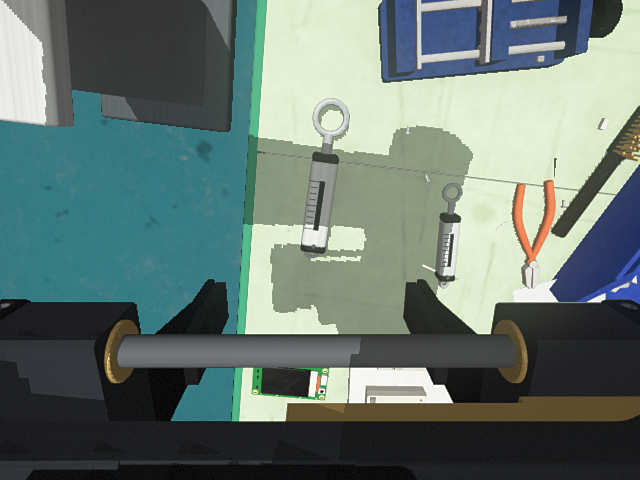

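The wrist view shows the eye at (331,118), the barrel from (325,155) to (314,251), and the small gauge at (449,235). I'll fit both from the depth image.

```bash
cat >> h.py <<'E'
def cloud(n,d,s=None):
    v,u=np.mgrid[:480,:640];c=camera_params(n);K=c['intrinsics']
    P=np.stack([(u-K[0,2])/K[0,0]*d,(v-K[1,2])/K[1,1]*d,d],-1)
    if n=='wrist':
        T=c['tool_from_camera'];R=np.array(s['ee_rot'])
        P=P@T[:3,:3].T+T[:3,3];return P@R.T+s['tcp_pos']
    return (P-c['t'])@c['R']
E
python3 - <<'E'
from h import *
a=np.load('w2.npz');s=dict(tcp_pos=a['pos'],ee_rot=a['R'])
P=cloud('wrist',a['d'],s)
roi=np.zeros((480,640),bool);roi[90:270,290:370]=1
z=P[...,2];print('bench z',np.median(z[100:140,270:300]))
m=roi&(z>.024)&(z<.04);X=P[m]
r=cv2.minAreaRect((X[:,:2]*1000).astype(np.float32));print('barrel',r,np.median(X[:,2]),m.sum())
vv=np.where(m.any(1))[0];print(vv.min(),vv.max())
# eye ring
m2=roi&(z>.010)&(z<.024);m2[148:]=0;Y=P[m2]
(c,rad)=cv2.minEnclosingCircle((Y[(Y[:,1]>-.15)][:,:2]*1000).astype(np.float32));print(c,rad,m2.sum(),np.median(Y[:,2]))
# hole by colour
k=(a['p'][:,:,1].astype(int)>195)&(a['p'][:,:,2]<225)
n,l,st,ce=cv2.connectedComponentsWithStats(k.astype(np.uint8))
i=l[118,331];print('hole',i,st[i],ce[i],onz('wrist',ce[i],.015,s))
E
```

```text
bench z -0.0006327955479982911
barrel ((419.1830139160156, -202.8734893798828), (99.8482666015625, 25.95859718322754), 89.01565551757812) 0.02914926987074143 2543
153 253
(418.848876953125, -124.29391479492188) 23.07608413696289 756 0.01720558857801903
hole 2 [  258     0   382   190 41165] [445.9602575  94.8200413] [ 0.52564934 -0.08600992  0.015     ]
```

Call:
drive_tool(
  rows=[
    {"tx": 0,"ty": 0,"tz": 2,"ax": 0,"ay": 0,"az": 0.068,"claw": 8.7},
    {"tx": 0,"ty": 0,"tz": 2.5,"ax": 0,"ay": 0,"az": 0.068,"claw": 8.7},
    {"tx": 0.39,"ty": 0.18,"tz": 2.5,"ax": 0,"ay": 0,"az": 0,"claw": 8.7},
    {"tx": 0,"ty": 0,"tz": 2.5,"ax": 0,"ay": 0,"az": 0,"claw": 8.7},
    {"tx": 0,"ty": 0,"tz": 2.5,"ax": 0,"ay": 0,"az": 0,"claw": 8.7},
    {"tx": 0,"ty": 0,"tz": 2.5,"ax": 0,"ay": 0,"az": 0,"claw": 8.7},
    {"tx": 0,"ty": 0,"tz": 2,"ax": 0,"ay": 0,"az": 0,"claw": 8.7},
    {"tx": 0,"ty": 0,"tz": 1.5,"ax": 0,"ay": 0,"az": 0,"claw": 8.7},
    {"tx": 0,"ty": 0,"tz": 0,"ax": 0,"ay": 0,"az": 0,"claw": 8.7},
    {"tx": 0,"ty": 0,"tz": 0,"ax": 0,"ay": 0,"az": 0,"claw": 8.7},
  ],
)

```text
time_s: 3.53
tcp_pos: [0.4191, -0.2031, 0.0421]
ee_rot: [[0.013, 1.0, -0.002], [1.0, -0.013, 0.0], [-0.0, -0.002, -1.0]]
wrist_force: [-0.4, 0.4, -1.1]
gripper_width: 0.997
gripper_force: 0.0
```

```bash
python3 - <<'E'
from h import *
s=sense();print(s['time_s'],s['tcp_pos'],np.array(s['ee_rot']).round(4),s['joints'],s['wrist_force'])
p,d=capture('wrist');np.savez('w3.npz',p=p,d=d,pos=s['tcp_pos'],R=s['ee_rot'])
P=cloud('wrist',d,s);z=P[...,2]
m=(z>.024)&(z<.034)&(abs(P[...,0]-.42)<.02)&(P[...,1]<-.14)&(P[...,1]>-.27)
X=P[m];print(cv2.minAreaRect((X[:,:2]*1000).astype(np.float32)),m.sum())
E
```

```text
3.5333 [ 0.41908146 -0.20306641  0.04214603] [[ 0.0135  0.9999 -0.002 ]
 [ 0.9999 -0.0135  0.    ]
 [-0.     -0.002  -1.    ]] [-5.77618969e+00  1.99317556e+01 -3.44959839e+01  1.85311145e-02
 -3.56843254e+01 -1.75010448e+02] [-0.42601918  0.39555799 -1.10303341]
((419.43572998046875, -192.6699981689453), (80.0184326171875, 26.07361602783203), 88.9858627319336) 7031
```

Call:
drive_tool(
  rows=[
    {"tx": 0,"ty": 0.03,"tz": 1.3,"ax": 0,"ay": 0,"az": 0,"claw": 8.7},
    {"tx": 0,"ty": 0,"tz": 1.3,"ax": 0,"ay": 0,"az": 0,"claw": 8.7},
    {"tx": 0,"ty": 0,"tz": 0.8,"ax": 0,"ay": 0,"az": 0,"claw": 8.7},
    {"tx": 0,"ty": 0,"tz": 0.5,"ax": 0,"ay": 0,"az": 0,"claw": 8.7},
    {"tx": 0,"ty": 0,"tz": 0,"ax": 0,"ay": 0,"az": 0,"claw": 8.7},
    {"tx": 0,"ty": 0,"tz": 0,"ax": 0,"ay": 0,"az": 0,"claw": 2},
    {"tx": 0,"ty": 0,"tz": 0,"ax": 0,"ay": 0,"az": 0,"claw": 2},
    {"tx": 0,"ty": 0,"tz": 0,"ax": 0,"ay": 0,"az": 0,"claw": 2},
    {"tx": 0,"ty": 0,"tz": 0,"ax": 0,"ay": 0,"az": 0,"claw": 2},
    {"tx": 0,"ty": 0,"tz": 0,"ax": 0,"ay": 0,"az": 0,"claw": 2},
  ],
)

```text
time_s: 4.42
tcp_pos: [0.4199, -0.2031, 0.0039]
ee_rot: [[0.015, 1.0, 0.001], [1.0, -0.015, -0.0], [-0.0, 0.001, -1.0]]
wrist_force: [0.0, -0.1, 0.5]
gripper_width: 0.705
gripper_force: 0.0
```

Call:
drive_tool(
  rows=[
    {"tx": 0,"ty": 0,"tz": 0,"ax": 0,"ay": 0,"az": 0,"claw": 1},
    {"tx": 0,"ty": 0,"tz": 0,"ax": 0,"ay": 0,"az": 0,"claw": 1},
    {"tx": 0,"ty": 0,"tz": 0,"ax": 0,"ay": 0,"az": 0,"claw": 1},
    {"tx": 0,"ty": 0,"tz": 0,"ax": 0,"ay": 0,"az": 0,"claw": 1},
  ],
)

```text
time_s: 4.75
tcp_pos: [0.4197, -0.2031, 0.0036]
ee_rot: [[0.015, 1.0, 0.0], [1.0, -0.015, -0.0], [-0.0, 0.0, -1.0]]
wrist_force: [-0.4, 0.5, 0.2]
gripper_width: 0.398
gripper_force: 0.0
```

Call:
drive_tool(
  rows=[
    {"tx": 0,"ty": 0,"tz": 0,"ax": 0,"ay": 0,"az": 0,"claw": 1},
    {"tx": 0,"ty": 0,"tz": 0,"ax": 0,"ay": 0,"az": 0,"claw": 1},
    {"tx": 0,"ty": 0,"tz": 0,"ax": 0,"ay": 0,"az": 0,"claw": 1},
    {"tx": 0,"ty": 0,"tz": 0,"ax": 0,"ay": 0,"az": 0,"claw": 1},
    {"tx": 0,"ty": 0,"tz": 0,"ax": 0,"ay": 0,"az": 0,"claw": 1},
    {"tx": 0,"ty": 0,"tz": 0,"ax": 0,"ay": 0,"az": 0,"claw": 1},
  ],
)

```text
time_s: 5.25
tcp_pos: [0.4197, -0.2031, 0.0035]
ee_rot: [[0.015, 1.0, 0.0], [1.0, -0.015, 0.0], [0.0, 0.0, -1.0]]
wrist_force: [-0.5, 0.3, 0.4]
gripper_width: 0.297
gripper_force: 30.0
```

Call:
drive_tool(
  rows=[
    {"tx": 0,"ty": 0,"tz": -1,"ax": 0,"ay": 0,"az": 0,"claw": 1},
    {"tx": 0,"ty": 0,"tz": -2,"ax": 0,"ay": 0,"az": 0,"claw": 1},
    {"tx": 0,"ty": 0,"tz": -2.5,"ax": 0,"ay": 0,"az": 0,"claw": 1},
    {"tx": 0,"ty": 0,"tz": -2.5,"ax": 0,"ay": 0,"az": 0,"claw": 1},
    {"tx": 0,"ty": 0,"tz": -2.5,"ax": 0,"ay": 0,"az": 0,"claw": 1},
    {"tx": 0,"ty": 0,"tz": -2.5,"ax": 0,"ay": 0,"az": 0,"claw": 1},
    {"tx": 0,"ty": 0,"tz": -2.5,"ax": 0,"ay": 0,"az": 0,"claw": 1},
    {"tx": 0,"ty": 0,"tz": -2,"ax": 0,"ay": 0,"az": 0,"claw": 1},
    {"tx": 0,"ty": 0,"tz": -1,"ax": 0,"ay": 0,"az": 0,"claw": 1},
    {"tx": 0,"ty": 0,"tz": 0,"ax": 0,"ay": 0,"az": -0.05,"claw": 1},
  ],
)

```text
time_s: 6.08
tcp_pos: [0.4208, -0.2032, 0.191]
ee_rot: [[-0.035, 0.999, 0.005], [0.999, 0.035, -0.001], [-0.001, 0.005, -1.0]]
wrist_force: [0.9, 0.5, -2.3]
gripper_width: 0.296
gripper_force: 30.0
```

Call:
drive_tool(
  rows=[
    {"tx": 0,"ty": 0,"tz": 0,"ax": 0,"ay": 0,"az": -0.1,"claw": 1},
    {"tx": 0,"ty": 0,"tz": 0,"ax": 0,"ay": 0,"az": -0.12,"claw": 1},
    {"tx": 0,"ty": 0,"tz": 0,"ax": 0,"ay": 0,"az": -0.12,"claw": 1},
    {"tx": 0,"ty": 0,"tz": 0,"ax": 0,"ay": 0,"az": -0.12,"claw": 1},
    {"tx": 0,"ty": 0,"tz": 0,"ax": 0,"ay": 0,"az": -0.12,"claw": 1},
    {"tx": 0,"ty": 0,"tz": 0,"ax": 0,"ay": 0,"az": -0.12,"claw": 1},
    {"tx": 0,"ty": 0,"tz": 0,"ax": 0,"ay": 0,"az": -0.12,"claw": 1},
    {"tx": 0,"ty": 0,"tz": 0,"ax": 0,"ay": 0,"az": -0.12,"claw": 1},
    {"tx": 0,"ty": 0,"tz": 0,"ax": 0,"ay": 0,"az": -0.12,"claw": 1},
    {"tx": 0,"ty": 0,"tz": 0,"ax": 0,"ay": 0,"az": -0.12,"claw": 1},
  ],
)

```text
time_s: 6.92
tcp_pos: [0.4189, -0.2028, 0.1879]
ee_rot: [[-0.939, 0.344, -0.002], [0.344, 0.939, 0.001], [0.002, 0.0, -1.0]]
wrist_force: [0.5, 0.3, -1.8]
gripper_width: 0.293
gripper_force: 30.0
```

Call:
drive_tool(
  rows=[
    {"tx": 0,"ty": 0,"tz": 0,"ax": 0,"ay": 0,"az": -0.12,"claw": 1},
    {"tx": 0,"ty": 0,"tz": 0,"ax": 0,"ay": 0,"az": -0.12,"claw": 1},
    {"tx": 0,"ty": 0,"tz": 0,"ax": 0,"ay": 0,"az": -0.12,"claw": 1},
    {"tx": 0,"ty": 0,"tz": 0,"ax": 0,"ay": 0,"az": -0.12,"claw": 1},
    {"tx": 0,"ty": 0,"tz": 0,"ax": 0,"ay": 0,"az": -0.12,"claw": 1},
    {"tx": 0,"ty": 0,"tz": 0,"ax": 0,"ay": 0,"az": -0.12,"claw": 1},
    {"tx": 0,"ty": 0,"tz": 0,"ax": 0,"ay": 0,"az": -0.12,"claw": 1},
    {"tx": 0,"ty": 0,"tz": 0,"ax": 0,"ay": 0,"az": -0.12,"claw": 1},
    {"tx": 0,"ty": 0,"tz": 0,"ax": 0,"ay": 0,"az": -0.12,"claw": 1},
    {"tx": 0,"ty": 0,"tz": 0,"ax": 0,"ay": 0,"az": -0.12,"claw": 1},
  ],
)

```text
time_s: 7.75
tcp_pos: [0.4189, -0.2028, 0.1878]
ee_rot: [[-0.661, -0.751, -0.002], [-0.751, 0.661, 0.001], [0.0, 0.002, -1.0]]
wrist_force: [0.1, 0.5, -1.8]
gripper_width: 0.294
gripper_force: 30.0
```

Call:
drive_tool(
  rows=[
    {"tx": 0,"ty": 0,"tz": 0,"ax": 0,"ay": 0,"az": -0.12,"claw": 1},
    {"tx": 0,"ty": 0,"tz": 0,"ax": 0,"ay": 0,"az": -0.12,"claw": 1},
    {"tx": 0,"ty": 0,"tz": 0,"ax": 0,"ay": 0,"az": -0.12,"claw": 1},
    {"tx": 0,"ty": 0,"tz": 0,"ax": 0,"ay": 0,"az": -0.12,"claw": 1},
    {"tx": 0,"ty": 0,"tz": 0,"ax": 0,"ay": 0,"az": -0.12,"claw": 1},
    {"tx": 0,"ty": 0,"tz": 0,"ax": 0,"ay": 0,"az": -0.12,"claw": 1},
    {"tx": 0,"ty": 0,"tz": 0,"ax": 0,"ay": 0,"az": -0.12,"claw": 1},
    {"tx": 0,"ty": 0,"tz": 0,"ax": 0,"ay": 0,"az": -0.12,"claw": 1},
    {"tx": 0,"ty": 0,"tz": 0,"ax": 0,"ay": 0,"az": -0.12,"claw": 1},
    {"tx": 0,"ty": 0,"tz": 0,"ax": 0,"ay": 0,"az": -0.12,"claw": 1},
  ],
)

```text
time_s: 8.58
tcp_pos: [0.4188, -0.2028, 0.1878]
ee_rot: [[0.46, -0.888, -0.002], [-0.888, -0.46, 0.001], [-0.002, 0.001, -1.0]]
wrist_force: [0.5, -0.5, -1.6]
gripper_width: 0.299
gripper_force: 30.0
```

```bash
python3 - <<'E'
from h import *
s=sense();R=np.array(s['ee_rot']);print(s['time_s'],s['tcp_pos'],R.round(4),s['joints'],s['wrist_force'],s['gripper_width'])
y=np.degrees(np.arctan2(R[1,0],R[0,0]));print(y,R[:2,:2].T@(np.array([.455,.165])-s['tcp_pos'][:2]))
E
```

```text
8.5833 [ 0.41884262 -0.20276155  0.18780551] [[ 4.604e-01 -8.877e-01 -1.800e-03]
 [-8.877e-01 -4.604e-01  9.000e-04]
 [-1.600e-03  1.200e-03 -1.000e+00]] [-5.77462901e+00  8.25935951e+00 -2.40205528e+01 -4.62738017e-02
 -5.78273483e+01  3.32129064e+01] [ 0.5265356  -0.53495209 -1.62791626] 0.29877265482454934
-62.586453338957696 [-0.30981674 -0.20141856]
```

Call:
drive_tool(
  rows=[
    {"tx": -3.1,"ty": -2.01,"tz": 0,"ax": 0,"ay": 0,"az": 0,"claw": 1},
    {"tx": -3.1,"ty": -2.01,"tz": 0,"ax": 0,"ay": 0,"az": 0,"claw": 1},
    {"tx": -3.1,"ty": -2.01,"tz": 0,"ax": 0,"ay": 0,"az": 0,"claw": 1},
    {"tx": -3.1,"ty": -2.01,"tz": 0,"ax": 0,"ay": 0,"az": 0,"claw": 1},
    {"tx": -3.1,"ty": -2.01,"tz": 0,"ax": 0,"ay": 0,"az": 0,"claw": 1},
    {"tx": -3.1,"ty": -2.01,"tz": 0,"ax": 0,"ay": 0,"az": 0,"claw": 1},
    {"tx": -3.1,"ty": -2.01,"tz": 0,"ax": 0,"ay": 0,"az": 0,"claw": 1},
    {"tx": -3.1,"ty": -2.01,"tz": 0,"ax": 0,"ay": 0,"az": 0,"claw": 1},
    {"tx": -3.1,"ty": -2.01,"tz": 0,"ax": 0,"ay": 0,"az": 0,"claw": 1},
    {"tx": -3.1,"ty": -2.01,"tz": 0,"ax": 0,"ay": 0,"az": 0,"claw": 1},
  ],
)

```text
time_s: 9.42
tcp_pos: [0.4564, 0.1661, 0.188]
ee_rot: [[0.456, -0.89, -0.001], [-0.89, -0.456, -0.0], [-0.0, 0.001, -1.0]]
wrist_force: [1.2, -0.2, -2.1]
gripper_width: 0.298
gripper_force: 30.0
```

Call:
drive_tool(
  rows=[
    {"tx": 0,"ty": 0,"tz": 0,"ax": 0,"ay": 0,"az": -0.12,"claw": 1},
    {"tx": 0,"ty": 0,"tz": 0,"ax": 0,"ay": 0,"az": -0.12,"claw": 1},
    {"tx": 0,"ty": 0,"tz": 0,"ax": 0,"ay": 0,"az": -0.12,"claw": 1},
    {"tx": 0,"ty": 0,"tz": 0,"ax": 0,"ay": 0,"az": -0.12,"claw": 1},
    {"tx": 0,"ty": 0,"tz": 0,"ax": 0,"ay": 0,"az": -0.12,"claw": 1},
    {"tx": 0,"ty": 0,"tz": 0,"ax": 0,"ay": 0,"az": -0.12,"claw": 1},
    {"tx": 0,"ty": 0,"tz": 0,"ax": 0,"ay": 0,"az": -0.12,"claw": 1},
    {"tx": 0,"ty": 0,"tz": 0,"ax": 0,"ay": 0,"az": -0.12,"claw": 1},
    {"tx": 0,"ty": 0,"tz": 0,"ax": 0,"ay": 0,"az": -0.12,"claw": 1},
    {"tx": 0,"ty": 0,"tz": 0,"ax": 0,"ay": 0,"az": -0.12,"claw": 1},
  ],
)

```text
time_s: 10.25
tcp_pos: [0.4566, 0.1641, 0.1878]
ee_rot: [[0.994, 0.108, -0.002], [0.108, -0.994, -0.001], [-0.002, 0.0, -1.0]]
wrist_force: [-0.3, 0.0, -1.6]
gripper_width: 0.294
gripper_force: 30.0
```

Call:
drive_tool(
  rows=[
    {"tx": 0,"ty": 0,"tz": 0,"ax": 0,"ay": 0,"az": -0.12,"claw": 1},
    {"tx": 0,"ty": 0,"tz": 0,"ax": 0,"ay": 0,"az": -0.12,"claw": 1},
    {"tx": 0,"ty": 0,"tz": 0,"ax": 0,"ay": 0,"az": 0,"claw": 1},
    {"tx": 0,"ty": 0,"tz": 0,"ax": 0,"ay": 0,"az": 0,"claw": 1},
  ],
)

```text
time_s: 10.58
tcp_pos: [0.4569, 0.1642, 0.188]
ee_rot: [[0.943, 0.332, -0.001], [0.332, -0.943, -0.001], [-0.001, 0.0, -1.0]]
wrist_force: [0.4, 0.9, -2.1]
gripper_width: 0.296
gripper_force: 30.0
```

```bash
python3 - <<'E'
from h import *
s=sense();R=np.array(s['ee_rot']);print(s['time_s'],s['tcp_pos'],R.round(4),s['joints'],s['wrist_force'],s['gripper_width'])
print(np.degrees(np.arctan2(R[1,0],R[0,0])))
p,d=capture('wrist');cv2.imwrite('pics/w4.png',p[:,:,::-1]);np.savez('w4.npz',p=p,d=d,pos=s['tcp_pos'],R=s['ee_rot'])
E
```

```text
10.5833 [0.45685825 0.16418984 0.18799677] [[ 9.431e-01  3.324e-01 -1.400e-03]
 [ 3.324e-01 -9.431e-01 -6.000e-04]
 [-1.500e-03  1.000e-04 -1.000e+00]] [ 3.89707040e+01  1.02257643e+01 -2.15317740e+01 -2.71599399e-02
 -5.83246131e+01  7.04561256e+01] [ 0.36639939  0.90463856 -2.08475208] 0.29583075020806093
19.412546874706415
```

View pics/w4.png

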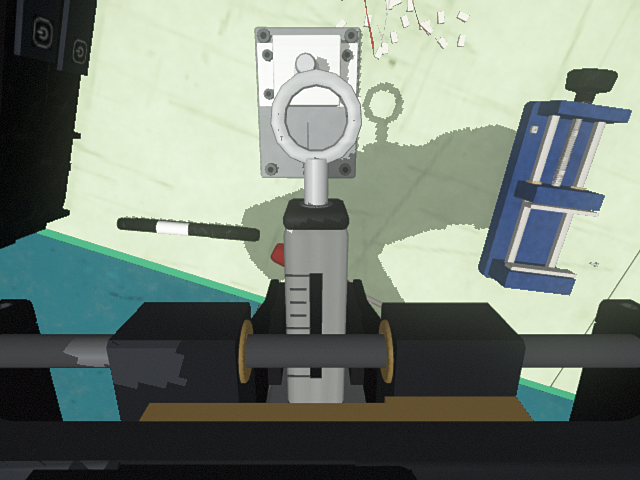

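The wrist view shows the ring centred near (316,117), the stud head at (306,62), and the plate's corner screws at (263,35), (352,35), (270,169) and (344,169). The gauge is already nearly aligned with the scribed line.

```bash
python3 - <<'E'
from h import *
a=np.load('w4.npz');s=dict(tcp_pos=a['pos'],ee_rot=a['R']);R=a['R']
g=lambda p:(R.T@(p-a['pos'])*1000).round(1)
P=cloud('wrist',a['d'],s);T=(P-a['pos'])@R*1000  # tool coords mm
z=P[...,2]
c=[onz('wrist',q,.011,s) for q in [(263,35),(352,35),(270,169),(344,169)]]
ax=(c[0]+c[1]-c[2]-c[3]);print('corners',[g(x) for x in c]);print('plate yaw',np.degrees(np.arctan2(ax[1],ax[0])))
# plate by depth
m=(z>.006)&(z<.016);m[:20]=0;m[185:]=0;m[:,:240]=0;m[:,370:]=0
X=P[m];print('plate rect',cv2.minAreaRect((X[:,:2]*1000).astype(np.float32)))
# head
m=(z>.070)&(z<.085);m[110:]=0;H=T[m];print('head n',m.sum(),H.mean(0),H.min(0),H.max(0),np.percentile(z[m],95) if m.any() else 0)
cc,r=cv2.minEnclosingCircle(H[:,:2].astype(np.float32));print(cc,r)
# ring
m=(z>.185)&(z<.215);m[158:]=0;m[:,:250]=0;m[:,380:]=0;E=T[m];cc,r=cv2.minEnclosingCircle(E[:,:2].astype(np.float32));print('ring',cc,r,np.median(E[:,2]),np.median(z[m]))
m=(T[...,2]<-22)&(T[...,2]>-50);m[:200]=0;m[300:]=0;m[:,:250]=0;m[:,400:]=0;B=T[m];print('barrel',cv2.minAreaRect(B[:,:2].astype(np.float32)),np.median(B[:,2]),B[:,0].max())
E
```

```text
corners [array([150.7, -43. , 176.8]), array([150.8,  30.4, 176.8]), array([ 41.3, -41.3, 176.9]), array([ 41.3,  26.5, 176.9])]
plate yaw 18.825617425250467
plate rect ((548.0696411132812, 199.79562377929688), (129.3450164794922, 95.26447296142578), 19.508718490600586)
head n 2206 [ 125.11366382 -162.26850094  110.09255408] [  90.7101869  -204.82651718  102.78263556] [159.35742605   0.63005151 117.83222373] 0.08416866232356225
(105.94316101074219, -102.09823608398438) 103.70996856689453
ring (83.82098388671875, 0.3541976511478424) 17.933135986328125 -13.437181619697764 0.2013060029872433
barrel ((30.744373321533203, 0.3358163833618164), (38.65884780883789, 25.886287689208984), 0.304379940032959) -25.523860516330704 50.095879425991264
```

```bash
python3 - <<'E'
from h import *
a=np.load('w4.npz');s=dict(tcp_pos=a['pos'],ee_rot=a['R']);R=a['R']
P=cloud('wrist',a['d'],s);T=(P-a['pos'])@R*1000;z=P[...,2]
m=(z>.066)&(z<.09);m[:45]=0;m[80:]=0;m[:,:285]=0;m[:,330:]=0
H=T[m];print(m.sum(),np.median(z[m]),cv2.minEnclosingCircle(H[:,:2].astype(np.float32)),H.min(0),H.max(0))
vv,uu=np.where(m);print(uu.min(),uu.max(),vv.min(),vv.max())
h=onz('wrist',((uu.min()+uu.max())/2,vv.min()+(uu.max()-uu.min())/2),.075,s);print(h,R.T@(h-a['pos'])*1000)
v2,u2=np.where((z>.036)&(z<.05)&(np.abs(np.indices(z.shape)[1]-306)<70)&(np.indices(z.shape)[0]<110));Q=P[v2,u2];print('bracket',cv2.minAreaRect((Q[:,:2]*1000).astype(np.float32)))
E
```

```text
332 0.07701067260177014 ((120.39789581298828, -6.8152384757995605), 7.44863748550415) [114.97785791 -13.78315438 108.55556037] [127.59677246   0.63005151 114.65614904]
295 316 52 72
[0.56875016 0.21054381 0.075     ] [121.10518818  -6.54074874 112.81626823]
bracket ((567.7705078125, 210.52301025390625), (49.94038772583008, 52.02938461303711), 19.325313568115234)
```

Call:
drive_tool(
  rows=[
    {"tx": 1.5,"ty": -0.3,"tz": 0,"ax": 0,"ay": 0,"az": 0,"claw": 1},
    {"tx": 1.5,"ty": -0.3,"tz": 0,"ax": 0,"ay": 0,"az": 0,"claw": 1},
    {"tx": 0.69,"ty": -0.11,"tz": 1,"ax": 0,"ay": 0,"az": 0,"claw": 1},
    {"tx": 0,"ty": 0,"tz": 2,"ax": 0,"ay": 0,"az": 0,"claw": 1},
    {"tx": 0,"ty": 0,"tz": 2,"ax": 0,"ay": 0,"az": 0,"claw": 1},
    {"tx": 0,"ty": 0,"tz": 2,"ax": 0,"ay": 0,"az": 0,"claw": 1},
    {"tx": 0,"ty": 0,"tz": 2,"ax": 0,"ay": 0,"az": 0,"claw": 1},
    {"tx": 0,"ty": 0,"tz": 1,"ax": 0,"ay": 0,"az": 0,"claw": 1},
    {"tx": 0,"ty": 0,"tz": 0,"ax": 0,"ay": 0,"az": 0,"claw": 1},
    {"tx": 0,"ty": 0,"tz": 0,"ax": 0,"ay": 0,"az": 0,"claw": 1},
  ],
)

```text
time_s: 11.47
tcp_pos: [0.4897, 0.1834, 0.0882]
ee_rot: [[0.942, 0.335, -0.001], [0.335, -0.942, -0.001], [-0.001, 0.001, -1.0]]
wrist_force: [0.3, 0.0, -0.6]
gripper_width: 0.297
gripper_force: 30.0
```

```bash
python3 - <<'E'
from h import *
s=sense();R=np.array(s['ee_rot']);print(s['time_s'],s['tcp_pos'],R.round(4),s['wrist_force'])
p,d=capture('wrist');cv2.imwrite('pics/w5.png',p[:,:,::-1]);np.savez('w5.npz',p=p,d=d,pos=s['tcp_pos'],R=s['ee_rot'])
print('stud predicted tool mm',R.T@(np.array([.5683,.2103,.078])-s['tcp_pos'])*1000)
P=cloud('wrist',d,s);T=(P-s['tcp_pos'])@R*1000
m=(abs(T[...,2]+13.5)<4)&(np.hypot(T[...,0]-84,T[...,1])<22)&(np.hypot(T[...,0]-84,T[...,1])>11)&(T[...,0]>70);E=T[m]
print('ring',cv2.minEnclosingCircle(E[:,:2].astype(np.float32)))
m=(P[...,2]>.066)&(P[...,2]<.0815)&(np.hypot(T[...,0]-84,T[...,1])<11);H=T[m];print('head',m.sum(),cv2.minEnclosingCircle(H[:,:2].astype(np.float32)),np.median(P[m][:,2]))
E
```

```text
11.4667 [0.48968933 0.1833693  0.08820918] [[ 9.421e-01  3.352e-01 -8.000e-04]
 [ 3.352e-01 -9.421e-01 -1.000e-03]
 [-1.100e-03  7.000e-04 -1.000e+00]] [ 0.29138973  0.03233911 -0.59753777]
stud predicted tool mm [83.10123455  0.97143833 10.11774358]
ring ((83.62834167480469, 0.3096965253353119), 17.934316635131836)
head 859 ((82.78273010253906, 0.5438663959503174), 7.480264186859131) 0.07709382244858906
```

View pics/w5.png

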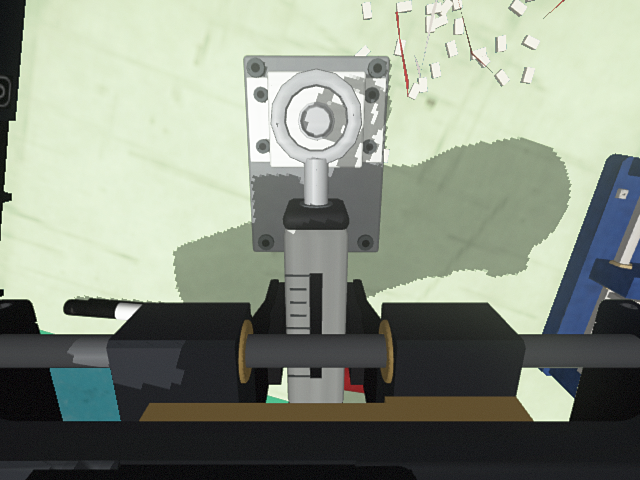

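The stud head (316,121) sits centred in the ring (316,117), within 1 mm. Lowering now.

Call:
drive_tool(
  rows=[
    {"tx": -0.06,"ty": 0.02,"tz": 0.4,"ax": 0,"ay": 0,"az": 0.003,"claw": 1},
    {"tx": 0,"ty": 0,"tz": 0.6,"ax": 0,"ay": 0,"az": 0,"claw": 1},
    {"tx": 0,"ty": 0,"tz": 0.6,"ax": 0,"ay": 0,"az": 0,"claw": 1},
    {"tx": 0,"ty": 0,"tz": 0.6,"ax": 0,"ay": 0,"az": 0,"claw": 1},
    {"tx": 0,"ty": 0,"tz": 0.6,"ax": 0,"ay": 0,"az": 0,"claw": 1},
    {"tx": 0,"ty": 0,"tz": 0.6,"ax": 0,"ay": 0,"az": 0,"claw": 1},
    {"tx": 0,"ty": 0,"tz": 0.5,"ax": 0,"ay": 0,"az": 0,"claw": 1},
    {"tx": 0,"ty": 0,"tz": 0.2,"ax": 0,"ay": 0,"az": 0,"claw": 1},
    {"tx": 0,"ty": 0,"tz": 0,"ax": 0,"ay": 0,"az": 0,"claw": 1},
    {"tx": 0,"ty": 0,"tz": 0,"ax": 0,"ay": 0,"az": 0,"claw": 1},
  ],
)

```text
time_s: 12.35
tcp_pos: [0.4894, 0.1832, 0.0475]
ee_rot: [[0.943, 0.333, 0.0], [0.333, -0.943, -0.0], [-0.0, 0.0, -1.0]]
wrist_force: [0.5, 0.7, -1.6]
gripper_width: 0.297
gripper_force: 30.0
```

```bash
cat > chk.py <<'E'
from h import *
s=sense();R=np.array(s['ee_rot']);print(s['time_s'],s['tcp_pos'],np.degrees(np.arctan2(R[1,0],R[0,0])))
p,d=capture('wrist');cv2.imwrite('pics/last.png',p[:,:,::-1])
print('force tool',R.T@s['wrist_force'],'stud tool',R.T@(np.array([.5683,.2103,.058])-s['tcp_pos'])*1000)
P=cloud('wrist',d,s);T=(P-s['tcp_pos'])@R*1000;x,y,z=T[...,0],T[...,1],T[...,2]
m=(abs(z+13.5)<6)&(abs(y)<22)&(x>60)&(x<150)
# ring: far edge & widest
E=T[m];far=E[(abs(E[:,1])<3)][:,0].max();w=E[abs(E[:,1])>15][:,0];print('ring far',far,'centre',far-18,'widest x',w.mean() if len(w) else None,'top z',np.median(E[:,2]))
b=T[(z<-22)&(z>-40)&(abs(y)<15)&(x<60)&(x>10)];print('barrel mouth x',b[:,0].max(),cv2.minAreaRect(b[:,:2].astype(np.float32)),'top z',np.median(b[:,2]))
# brightness profile along the rod
K=camera_params('wrist');Tc=np.linalg.inv(K['tool_from_camera'])
for xx in range(50,104,2):
    q=Tc@[xx/1000,.0003,-.016,1];q=K['intrinsics']@(q[:3]/q[2]);print(xx,p[int(round(q[1])),int(round(q[0]))].tolist(),end=' ')
E
python3 chk.py
```

```text
12.35 [0.48939415 0.18320544 0.04747119] 19.44505831836964
force tool [ 0.65968691 -0.47744194  1.55792316] stud tool [ 83.42452998   0.72042135 -10.53246143]
ring far 101.4855707387471 centre 83.4855707387471 widest x 83.76153275512002 top z -13.531629008918275
barrel mouth x 50.005807289829626 ((30.003875732421875, 0.2982187271118164), (40.004066467285156, 25.822383880615234), 0.011509278789162636) top z -25.556748749681816
50 [85, 90, 90] 52 [207, 210, 210] 54 [209, 211, 211] 56 [210, 213, 214] 58 [211, 214, 214] 60 [209, 213, 214] 62 [211, 215, 214] 64 [212, 216, 216] 66 [213, 218, 217] 68 [214, 220, 218] 70 [220, 223, 223] 72 [117, 118, 118] 74 [158, 160, 156] 76 [124, 124, 123] 78 [209, 213, 212] 80 [215, 218, 218] 82 [217, 220, 219] 84 [217, 219, 219] 86 [216, 219, 219] 88 [217, 220, 219] 90 [166, 167, 166] 92 [176, 179, 172] 94 [161, 163, 159] 96 [198, 201, 199] 98 [205, 209, 208] 100 [206, 208, 208] 102 [247, 248, 245]
```

Call:
drive_tool(
  rows=[
    {"tx": -0.35,"ty": 0,"tz": 0,"ax": 0,"ay": 0,"az": 0,"claw": 1},
    {"tx": -0.35,"ty": 0,"tz": 0,"ax": 0,"ay": 0,"az": 0,"claw": 1},
    {"tx": -0.35,"ty": 0,"tz": 0,"ax": 0,"ay": 0,"az": 0,"claw": 1},
    {"tx": -0.35,"ty": 0,"tz": 0,"ax": 0,"ay": 0,"az": 0,"claw": 1},
    {"tx": -0.3,"ty": 0,"tz": 0,"ax": 0,"ay": 0,"az": 0,"claw": 1},
    {"tx": -0.3,"ty": 0,"tz": 0,"ax": 0,"ay": 0,"az": 0,"claw": 1},
    {"tx": -0.3,"ty": 0,"tz": 0,"ax": 0,"ay": 0,"az": 0,"claw": 1},
    {"tx": -0.3,"ty": 0,"tz": 0,"ax": 0,"ay": 0,"az": 0,"claw": 1},
    {"tx": 0,"ty": 0,"tz": 0,"ax": 0,"ay": 0,"az": 0,"claw": 1},
    {"tx": 0,"ty": 0,"tz": 0,"ax": 0,"ay": 0,"az": 0,"claw": 1},
  ],
)

```text
time_s: 13.23
tcp_pos: [0.4672, 0.176, 0.0486]
ee_rot: [[0.943, 0.333, 0.006], [0.333, -0.943, 0.003], [0.007, -0.001, -1.0]]
wrist_force: [7.0, 1.4, -4.9]
gripper_width: 0.296
gripper_force: 30.0
```

```bash
python3 chk.py
```

```text
13.2333 [0.46716924 0.17603821 0.04855924] 19.46870353734465
force tool [7.03140284 1.02745863 4.92917802] stud tool [106.82744935   1.39161018  -8.73999901]
ring far 87.59835880156788 centre 69.59835880156788 widest x 99.0597051056227 top z -12.871518454619402
barrel mouth x 50.21037414422228 ((30.103271484375, 0.45316505432128906), (40.21416473388672, 25.937721252441406), 0.14618529379367828) top z -25.30355094093865
50 [109, 113, 115] 52 [206, 210, 210] 54 [208, 210, 210] 56 [210, 214, 214] 58 [211, 213, 215] 60 [211, 213, 213] 62 [212, 214, 216] 64 [216, 217, 218] 66 [214, 217, 218] 68 [216, 219, 220] 70 [214, 218, 216] 72 [218, 219, 219] 74 [217, 219, 219] 76 [216, 219, 218] 78 [218, 219, 219] 80 [217, 220, 218] 82 [218, 220, 220] 84 [218, 221, 219] 86 [208, 212, 209] 88 [161, 164, 160] 90 [249, 250, 248] 92 [245, 247, 244] 94 [251, 252, 250] 96 [216, 219, 218] 98 [219, 221, 221] 100 [101, 102, 100] 102 [131, 133, 130]
```

Call:
drive_tool(
  rows=[
    {"tx": -0.2,"ty": 0,"tz": 0.03,"ax": 0,"ay": 0,"az": 0,"claw": 1},
    {"tx": -0.2,"ty": 0,"tz": 0.03,"ax": 0,"ay": 0,"az": 0,"claw": 1},
    {"tx": -0.2,"ty": 0,"tz": 0.03,"ax": 0,"ay": 0,"az": 0,"claw": 1},
    {"tx": -0.2,"ty": 0,"tz": 0.03,"ax": 0,"ay": 0,"az": 0,"claw": 1},
    {"tx": -0.2,"ty": 0,"tz": 0.03,"ax": 0,"ay": 0,"az": 0,"claw": 1},
    {"tx": -0.2,"ty": 0,"tz": 0,"ax": 0,"ay": 0,"az": 0,"claw": 1},
    {"tx": -0.1,"ty": 0,"tz": 0,"ax": 0,"ay": 0,"az": 0,"claw": 1},
    {"tx": 0,"ty": 0,"tz": 0,"ax": 0,"ay": 0,"az": 0,"claw": 1},
    {"tx": 0,"ty": 0,"tz": 0,"ax": 0,"ay": 0,"az": 0,"claw": 1},
  ],
)

```text
time_s: 14.03
tcp_pos: [0.4571, 0.173, 0.0479]
ee_rot: [[0.943, 0.333, 0.01], [0.333, -0.943, 0.006], [0.012, -0.002, -1.0]]
wrist_force: [10.2, 1.0, -4.1]
gripper_width: 0.3
gripper_force: 30.0
```

```bash
sed -i 's/range(50,104,2)/range(48,90,1)/' chk.py; python3 chk.py
```

```text
14.0333 [0.45709824 0.17297441 0.04788114] 19.476055714657164
force tool [9.89046854 2.4820735  4.17150471] stud tool [117.39326127   1.86520159  -8.76165596]
ring far 113.4308374708179 centre 95.4308374708179 widest x 109.48478433421482 top z -12.925003177595682
barrel mouth x 50.17680307006299 ((30.090614318847656, 0.4882345199584961), (40.181312561035156, 25.814865112304688), 0.4817255735397339) top z -25.310066676799927
48 [45, 46, 47] 49 [42, 43, 41] 50 [111, 115, 116] 51 [217, 219, 219] 52 [211, 214, 213] 53 [211, 215, 214] 54 [209, 212, 210] 55 [215, 217, 218] 56 [213, 216, 215] 57 [216, 219, 218] 58 [216, 219, 219] 59 [216, 217, 219] 60 [211, 214, 216] 61 [216, 218, 220] 62 [217, 219, 219] 63 [219, 220, 221] 64 [217, 219, 219] 65 [219, 220, 221] 66 [221, 223, 223] 67 [220, 222, 222] 68 [220, 221, 221] 69 [220, 222, 222] 70 [219, 221, 221] 71 [219, 222, 221] 72 [221, 223, 223] 73 [222, 224, 223] 74 [220, 221, 222] 75 [220, 222, 222] 76 [221, 223, 222] 77 [220, 222, 222] 78 [222, 223, 223] 79 [223, 225, 224] 80 [221, 223, 223] 81 [220, 223, 223] 82 [220, 222, 223] 83 [220, 223, 223] 84 [220, 222, 222] 85 [218, 220, 221] 86 [221, 223, 224] 87 [222, 222, 223] 88 [221, 223, 223] 89 [221, 221, 222]
```

Call:
drive_tool(
  rows=[
    {"tx": -0.14,"ty": 0.05,"tz": 0,"ax": 0,"ay": -0.005,"az": 0,"claw": 1},
    {"tx": -0.14,"ty": 0.05,"tz": 0,"ax": 0,"ay": -0.005,"az": 0,"claw": 1},
    {"tx": -0.14,"ty": 0,"tz": 0,"ax": 0,"ay": 0,"az": 0,"claw": 1},
    {"tx": 0,"ty": 0,"tz": 0,"ax": 0,"ay": 0,"az": 0,"claw": 1},
    {"tx": 0,"ty": 0,"tz": 0,"ax": 0,"ay": 0,"az": 0,"claw": 1},
    {"tx": 0,"ty": 0,"tz": 0,"ax": 0,"ay": 0,"az": 0,"claw": 1},
  ],
)

```text
time_s: 14.58
tcp_pos: [0.4546, 0.1716, 0.0484]
ee_rot: [[0.942, 0.334, 0.003], [0.334, -0.942, 0.005], [0.005, -0.003, -1.0]]
wrist_force: [11.6, 2.0, -3.6]
gripper_width: 0.302
gripper_force: 30.0
```

```bash
python3 chk.py; python3 -c "
import cv2;p=cv2.imread('pics/last.png')[60:260,240:400];cv2.imwrite('pics/last_c.png',cv2.resize(p,None,fx=3,fy=3))"
```

```text
14.5833 [0.45463389 0.17161525 0.0484018 ] 19.5365335685227
force tool [11.62431964  2.01689395  3.60992956] stud tool [120.10257561   1.52429851  -9.03699096]
ring far 116.04249065175811 centre 98.04249065175811 widest x 112.10093634730598 top z -13.201008469342593
barrel mouth x 50.15314239551648 ((30.072433471679688, 0.45294857025146484), (40.16645431518555, 25.96701431274414), 0.1879386454820633) top z -25.382831317936905
48 [44, 46, 46] 49 [43, 43, 42] 50 [115, 121, 122] 51 [116, 120, 121] 52 [112, 118, 120] 53 [215, 218, 219] 54 [210, 214, 214] 55 [210, 213, 213] 56 [211, 216, 215] 57 [212, 215, 216] 58 [214, 216, 216] 59 [213, 215, 216] 60 [216, 219, 219] 61 [214, 217, 217] 62 [214, 217, 215] 63 [216, 219, 219] 64 [217, 219, 219] 65 [217, 219, 218] 66 [216, 219, 218] 67 [217, 220, 220] 68 [216, 218, 218] 69 [219, 220, 220] 70 [219, 220, 220] 71 [218, 220, 220] 72 [218, 221, 220] 73 [217, 220, 219] 74 [218, 219, 220] 75 [218, 219, 220] 76 [218, 220, 220] 77 [217, 219, 220] 78 [218, 221, 220] 79 [218, 220, 219] 80 [219, 221, 221] 81 [218, 220, 220] 82 [217, 220, 220] 83 [218, 220, 220] 84 [218, 220, 220] 85 [220, 220, 221] 86 [219, 221, 221] 87 [220, 222, 222] 88 [218, 221, 221] 89 [219, 221, 221]
```

View pics/last_c.png

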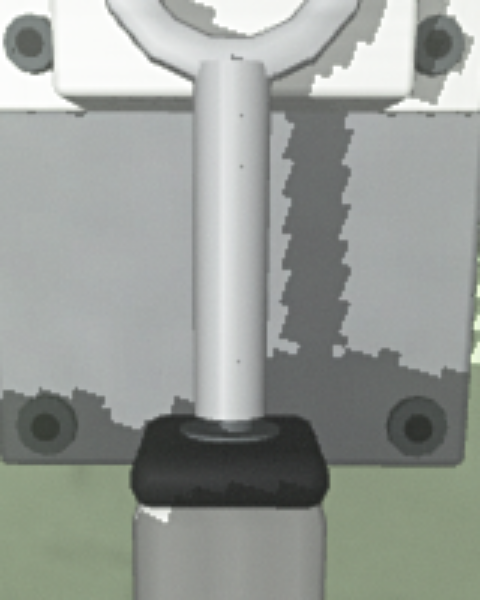

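The crop shows the grey groove just emerging from the mouth at (230,427), with about 2.5 mm visible. About 1.5 mm of pull remains.

Call:
drive_tool(
  rows=[
    {"tx": -0.1,"ty": 0,"tz": 0,"ax": 0,"ay": 0,"az": 0,"claw": 1},
    {"tx": -0.1,"ty": 0,"tz": 0,"ax": 0,"ay": 0,"az": 0,"claw": 1},
    {"tx": 0,"ty": 0,"tz": 0,"ax": 0,"ay": 0,"az": 0,"claw": 1},
    {"tx": 0,"ty": 0,"tz": 0,"ax": 0,"ay": 0,"az": 0,"claw": 1},
    {"tx": 0,"ty": 0,"tz": 0,"ax": 0,"ay": 0,"az": 0,"claw": 1},
    {"tx": 0,"ty": 0,"tz": 0,"ax": 0,"ay": 0,"az": 0,"claw": 1},
  ],
)

```text
time_s: 15.13
tcp_pos: [0.453, 0.1711, 0.0485]
ee_rot: [[0.942, 0.334, 0.004], [0.334, -0.942, 0.005], [0.005, -0.003, -1.0]]
wrist_force: [11.6, 2.8, -3.1]
gripper_width: 0.297
gripper_force: 30.0
```

```bash
sed -i 's/range(48,90,1)/range(48,60,1)/' chk.py; python3 chk.py
```

```text
15.1333 [0.4529667  0.17110324 0.04846449] 19.53771645576245
force tool [11.84220019  1.2926102   3.10941776] stud tool [121.8491       1.60125087  -8.9059453 ]
ring far 118.42103389685892 centre 100.42103389685892 widest x 113.86293861096237 top z -13.149666889554908
barrel mouth x 50.25056377042054 ((30.112022399902344, 0.4532804489135742), (40.26766586303711, 25.927135467529297), 0.11602537333965302) top z -25.357475188191543
48 [45, 46, 45] 49 [45, 46, 44] 50 [116, 122, 123] 51 [115, 120, 121] 52 [114, 118, 120] 53 [114, 119, 120] 54 [121, 125, 126] 55 [216, 220, 220] 56 [212, 215, 215] 57 [212, 215, 215] 58 [213, 217, 215] 59 [213, 216, 216]
```

Call:
drive_tool(
  rows=[
    {"tx": 0,"ty": 0,"tz": 0,"ax": 0,"ay": 0,"az": 0,"claw": 1},
    {"tx": 0,"ty": 0,"tz": 0,"ax": 0,"ay": 0,"az": 0,"claw": 1},
    {"tx": 0,"ty": 0,"tz": 0,"ax": 0,"ay": 0,"az": 0,"claw": 1},
    {"tx": 0,"ty": 0,"tz": 0,"ax": 0,"ay": 0,"az": 0,"claw": 1},
    {"tx": 0,"ty": 0,"tz": 0,"ax": 0,"ay": 0,"az": 0,"claw": 1},
    {"tx": 0,"ty": 0,"tz": 0,"ax": 0,"ay": 0,"az": 0,"claw": 1},
  ],
)

```text
time_s: 15.68
tcp_pos: [0.453, 0.1711, 0.0485]
ee_rot: [[0.942, 0.334, 0.004], [0.334, -0.942, 0.005], [0.005, -0.003, -1.0]]
wrist_force: [10.9, 2.3, -4.3]
gripper_width: 0.293
gripper_force: 30.0
```

```bash
python3 chk.py && python3 -c "
from station import *
print(finish_job())"
```

```text
15.6833 [0.45296626 0.17109771 0.04845436] 19.538275127688042
force tool [11.04480385  1.47458939  4.34967775] stud tool [121.85110629   1.59745747  -8.91996753]
ring far 118.4754329827471 centre 100.4754329827471 widest x 113.87890072624081 top z -13.13852407322829
barrel mouth x 50.29275151811256 ((30.146703720092773, 0.48486328125), (40.288204193115234, 25.958032608032227), 0.017884280532598495) top z -25.366090007784038
48 [46, 50, 46] 49 [43, 44, 42] 50 [116, 119, 121] 51 [116, 121, 122] 52 [116, 120, 121] 53 [114, 119, 118] 54 [124, 129, 131] 55 [215, 219, 219] 56 [212, 215, 215] 57 [213, 215, 216] 58 [212, 216, 215] 59 [213, 217, 216] the job is handed in; nothing more can be done
None
```

The job is handed in: the large gauge is still gripped and pulling on the stud at about 11–12 N, with the rod drawn out about 30 mm so the mouth stands mid-groove, 15.7 s on the clock.

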